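# Shut the draft shield and tare the balance touch-free

## Robot

A 7-joint arm with a two-finger parallel gripper is mounted at the origin on the work surface. World frame = base frame: x ahead of the robot, y to its left, z up, the work surface at z = 0. Lengths are in m, angles in degrees, forces in N, time in s.
With the tool pointing down it reaches from about 0.4 to 0.925 m from the base axis. Payload 4.1 kg.
Tool frame: the origin (TCP) lies on the centre line of the jaws, within the pads' length; the fingertips stand 25 mm ahead of it and the grasp point (between the pads) lies 6 mm ahead of it; x points along the fingers, z is the direction in which the jaws open and shut, and the axes are right-handed (so a half turn about x gives the same grasp; the last joint's range is limited). The gripper opens to 85 mm and grips with 20 to 120 N. Pads are 22 mm wide; open, the fingers measure 114 mm over their backs; the gripper's body (76 mm by 85 mm) begins 54 mm behind the grasp point. The pads swing forward as they close: fully open they stand 13 mm farther back than shut.
Start: joints at [-78.667, 22.827, 2.584, 88.041, -1.071, 69.15, -2.905], TCP at [0.19, 0.622, 0.256] pointing down, gripper open.
Joint ranges: [-161.44, 161.44], [-28.35, 127.94], [-78.24, 83.42], [0, 140.83], [-78.03, 258.03], [13.02, 114.36], [-168.23, 168.23]. Speed limits (degrees/s): [147.25, 147.25, 180, 180, 180, 180, 180].

## Interface

Orientations are given as [roll, pitch, yaw] about the fixed x, y, z axes, in that order (R = Rz(yaw) Ry(pitch) Rx(roll)).
In Python, from bench import env gives the robot as it stands.
- The arm moves only by the shell command python3 -m crank 'ROWS' [OPENING] [FORCE]. ROWS is JSON, a list of rows, each an object with "xyz": the shift along the tool's x, y, z each as a share of 0.25 m, from -1 to 1, a list of three; "twist": the turn, a rotation vector about the tool's x, y, z each as a share of 90 degrees, from -1 to 1, a list of three. In form: [{"xyz": [x, y, z], "twist": [wx, wy, wz]}, ...]. A call has 1 to 8 rows; each row is the pose to reach, as a shift and turn from the pose commanded when the call began, along the tool's axes at that moment; what a row does not reach only later rows make up. A row lasts 1/8 s, in which the tool goes at most 62.5 mm and 10.7 degrees, less where a joint would pass 70% of its speed; a pose out of reach is approached as far as the arm can. A call with a number of a shift or a turn outside -1 to 1 is refused whole. A call with a gripper value outside its range is refused whole. OPENING is the gripper command: -1 is shut, 1 is fully open, values between are in proportion, set as the call begins (- or left out, the last holds). The fingers move at their own pace and stop on an object; FORCE is the grip in N (left out, the last holds). Time passes only in rows, so rows that repeat a pose let the fingers close. It gives the time, the measured TCP pose, the force and the opening at its end, in the units of the state.
- env.read_state(): the state, without advancing time (a new reading comes with each control period).
- env.snapshot(name): name is "scene" or "top" or "wrist"; returns a dict with "frame" (480x640x3 uint8, blue, green, red), "range_z" (480x640 float32, m along the optical axis (not along the pixel's ray), 0 where there is no reading), "vfov" (degrees; the focal length in pixels is half the picture's height over the tangent of half this angle, whatever the lens; pixels are square), "cx", "cy" (the principal point, pixels), "xyz" and "rotation" of the camera in the world. Camera axes: x right, y down, z forward; pixel columns grow to the right and rows downward; lengths in m; the calibration is good to about 2 mm. A picture is of the moment at which its call begins.
- env.sign_off(): hands the job in, once; it reports no verdict.
Trained networks look in the newest picture that a camera, given by its name, has taken for a name from the list of things; names that differ only in an ending like _2 or _b are one class to them, and where a whole thing is asked for, a point or a joint stands for the part that bears it (a point fixed in the world has none). Each returns a list of dicts, best first, with "confidence" (0 to 1); they miss things now and then, are a little off and sometimes report something else, mostly with a low value. They report only what shows in the picture. A call takes as long as a camera call.
- env.search_frame(target, camera): "at" ([column, row] in pixels, amid what is visible of it).
The state is a dict: "t": time; "joint_pos": joint angles; "qd": joint speeds; "joint_efforts": joint torques, N m; "ee_pos": TCP position; "eef_rot": TCP orientation; "force": force on the tool from outside, world axes, zero at the start; "torque": the same for the moment, N m; "finger_gap": opening from 0.0 (shut) to 1.0 (fully open).
Only numpy, scipy, OpenCV 4.12 (cv2) and the standard library are available. Lean on these libraries where they do the work, as an engineer would, in place of code of your own. Each camera call takes 0.05 s, during which the arm holds its last target.

## Task

The laboratory balance is to be tared with the empty dish on its pan: first gently push the sliding glass top door fully shut, with the fingertips behind its blue handle and without pinching the handle. Then, for three seconds, hold the fingertips about 3 cm straight above the green-ringed touch-free tare sensor on the separate control terminal, and finally draw the hand back at least 15 cm clear of the terminal. Never touch the terminal, do not bring the hand over its orange-ringed sensor (that one opens the doors), and leave the dish, bottle, tube rack and spatula where they are.

Things in the scene. Friction and masses are not known exactly. Their poses are not given: they have to be found in the camera images.
- balance: Laboratory balance with a glass draft shield, light grey, 300 mm deep (x) by 200 mm wide (y), housing 252 mm high; fixed. Origin: centre of its underside. Its front looks to its own -x (roughly to the robot, turned by up to 0.3 rad): glass chamber at the front, closed grey column at the rear. Stands left or right of the robot's centre line
- top_door (a joint): How far the balance's top door is open, m: 0 = fully shut (end stop), 0.15 = fully open; it slides along the balance's x axis, to +x (rearwards) as it opens. Starts 0.06 to 0.13 open. Dark-framed glass panel 205 x 178 mm, upper side at most 259 mm above the bench; about 1.5 N of friction, no spring, stays where it is left
- handle (a point): Centre of the top edge of the top door's blue handle, 287 mm above the bench; moves with the door, axes as the balance's. An upright bar 28 mm high above the door frame, 90 mm long along y. Its rear face (push here) lies 5 mm to +x of this point; its front face, 9 mm to -x, must not be touched by the fingers (pinching). The panel runs on 170 mm behind the handle, flat, nothing above it
- terminal: Separate control terminal of the balance, light grey with a dark sloping display, 120 mm deep (x) by 190 mm wide (y), 50 mm high; fixed. Origin: centre of its underside. Display's lower edge at its own -x, roughly to the robot, turned by up to 0.5 rad. Stands on the other side of the centre line from the balance, the sensors at least 110 mm from the balance
- tare_sensor (a point): Tare sensor: a round black window with a green ring, 25 mm across, flat on the top of the terminal's shoulder on the left of the display as seen from the robot (own +y). The point is the centre of the window, 50 mm above the bench. It works 10 to 50 mm straight above the window
- door_sensor (a point): Door sensor: a round black window with an orange ring, 25 mm across, on the right shoulder of the terminal (own -y), 156 mm from the tare sensor, 50 mm above the bench. Keep the hand away from above it
- dish: White weighing dish, 68 mm across, 18 mm high, standing loose on the pan inside the glass chamber. Origin: centre of its underside, 86 mm above the bench
- bottle: Small clear bottle with a black cap and orange label, 48 mm across, 105 mm high, loose, upright behind the terminal. Origin: centre of its underside
- tube_rack: Red rack with small white-capped tubes, 75 x 115 x 46 mm, loose, behind the terminal. Origin: centre of its underside
- spatula: Steel laboratory spatula, a 6 mm rod with flattened ends, 180 mm long along its x, lying loose on the bench in front of the terminal (robot side). Origin: about its middle, on the bench

How it is judged:
By the outcome, as a careful person would: the job done as asked, in the order asked, and still so for the second after the job is handed in, with the robot touching nothing.
It also fails if it takes over 62 s, if anything falls off the work surface, if the arm or the gripper's body presses on something with over 40 N, if the wrist force passes 120 N, or if a joint passes its speed limit or range.

## Working session

There is one attempt and no reset: what is moved stays moved. The work goes in short steps, Python scripts to look and compute and a shell command to move; the robot and the scene stay as the last step left them, time stands still between calls to the robot, and variables do not carry over. Pictures are saved under pics/ and viewed, and the job is handed in when it is done.

```bash
ls; mkdir -p pics; cat > h.py <<'E'
import numpy as np, cv2, math
from bench import env
from scipy.spatial.transform import Rotation as R
def snap(n,tag):
    s=env.snapshot(n); cv2.imwrite(f'pics/{tag}.png',s['frame']); return s
def f(s): return 240/math.tan(math.radians(s['vfov'])/2)
def px2w(s,u,v,z=None,plane=None):
    F=f(s); d=np.array([(u-s['cx'])/F,(v-s['cy'])/F,1.]); Rm=np.array(s['rotation']); o=np.array(s['xyz'])
    if plane is not None:
        w=Rm@d; return o+w*(plane-o[2])/w[2]
    if z is None: z=s['range_z'][int(v),int(u)]
    return o+Rm@(d*z)
E
python3 - <<'E'
from h import *
print(env.read_state())
for n in ['scene','top','wrist']:
    s=snap(n,n+'0'); print(n,s['vfov'],s['cx'],s['cy'],s['xyz'],s['rotation'])
    for t in ['balance','top_door','handle','terminal','tare_sensor','door_sensor','dish','bottle','tube_rack','spatula']:
        r=env.search_frame(t,n)[:2]
        print(t,[(x['at'],round(x['confidence'],2),px2w(s,*x['at']).round(3)) for x in r])
E
```

```text
pics
{'t': 0.0, 'joint_pos': array([-78.66521737,  22.87176978,   2.5790629 ,  88.11324566,
        -1.07174547,  69.14923173,  -2.90376222]), 'qd': array([ 0.01399413,  0.05367522,  0.01576345, -0.04153825, -0.02719785,
       -0.10173542,  0.03736289]), 'joint_efforts': array([ 4.92172912e-04, -4.75138414e+01,  1.36453047e+00, -2.54223400e+01,
        1.14658262e-02,  9.52716800e-03, -1.59585017e-06]), 'ee_pos': array([0.18991238, 0.62103705, 0.25527189]), 'eef_rot': array([-176.41877968,   89.88988935, -103.41729245]), 'force': array([-1.41368618, -0.32063393,  0.88614825]), 'torque': array([-0.02759514, -0.00042724, -0.02503053]), 'finger_gap': 0.9976335630658877}
scene 44.22219501739144 327.262268281581 235.35048407130523 [0.22383807 0.07294554 1.24575268] [-163.15665168   -0.45918151  -96.64787712]
balance [([217.7, 256.8], 0.93, array([-67.261, -67.412, -66.239]))]
top_door [([216.4, 228.4], 0.75, array([-68.144, -68.295, -67.122]))]
handle [([212.9, 230.5], 0.97, array([-67.225, -67.376, -66.203])), ([219.5, 258.3], 0.48, array([-67.908, -68.059, -66.886]))]
terminal [([447.2
[... 1020 characters left out ...]
7, array([-135.159, -135.551, -134.463]))]
dish [([205.9, 302.8], 0.54, array([-53.504, -53.897, -52.808]))]
bottle [([410.4, 275.0], 0.67, array([-134.331, -134.723, -133.635])), ([471.9, 225.0], 0.61, array([-155.436, -155.828, -154.74 ]))]
tube_rack [([432.9, 208.3], 0.77, array([-146.023, -146.416, -145.327]))]
spatula [([398.8, 321.8], 0.71, array([-132.41 , -132.803, -131.714]))]
wrist 65.5443522571933 316.251164936283 235.05495331241625 [0.1280469  0.64116393 0.37500314] [1.65059927e+02 3.86317834e-02 7.29920561e+01]
balance [([95.2, 462.9], 0.66, array([-9.74 , -9.227, -9.493]))]
top_door []
handle []
terminal []
tare_sensor []
door_sensor []
dish []
bottle []
tube_rack []
spatula []
```

```bash
sed -i "s/Rm=np.array(s\['rotation'\])/Rm=R.from_euler('xyz',s['rotation'],degrees=True).as_matrix()/" h.py
```

```text
(no output)
```

View pics/scene0.png

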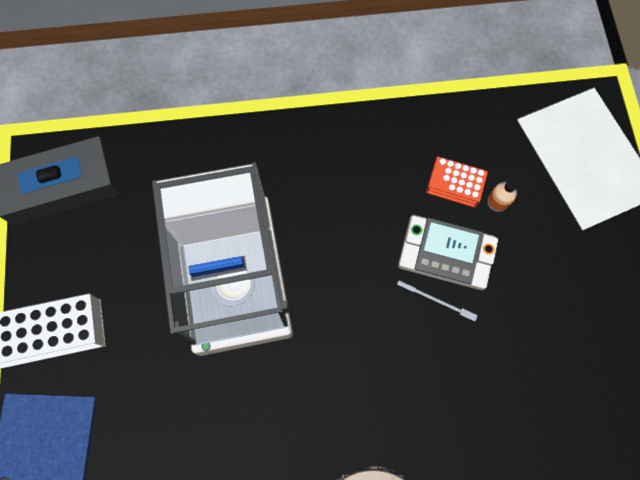

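View pics/top0.png

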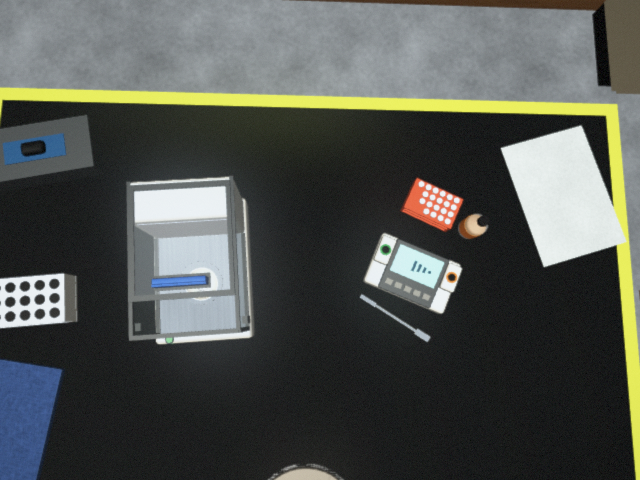

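Scene picture: balance left (door handle ~(217,268) blue), terminal right: green ring (416,230), orange (488,249); spatula in front, rack and bottle behind. Top picture: handle (181,281), green (386,249), orange (452,277). Other boxes stand left of the balance.

```bash
cat > loc.py <<'E'
from h import *
def loc(names=('scene','top'),tag='x'):
  for n in names:
    s=snap(n,tag+n); hsv=cv2.cvtColor(s['frame'],cv2.COLOR_BGR2HSV)
    box={'scene':(165,290,190,300),'top':(125,260,200,310)}[n]
    m=cv2.inRange(hsv,(105,150,60),(125,255,255)); k=np.zeros_like(m); k[box[2]:box[3],box[0]:box[1]]=255
    m&=k; c=max(cv2.findContours(m,0,2)[0],key=cv2.contourArea); r=cv2.boxPoints(cv2.minAreaRect(c))
    print(n,'handle px',r.round(1).tolist()); print(' z.287',[px2w(s,*p,plane=.287).round(4).tolist() for p in r])
    pts=c[:,0,:]; P=np.array([px2w(s,u,v) for u,v in np.argwhere(m>0)[:,::-1]]); print(' depth pts zmax',np.percentile(P[:,2],[1,50,95,99]))
    T=P[P[:,2]>.281]; print(' top pts',len(T),T.mean(0).round(4)); 
    if len(T)>5:
      q=T[:,:2]-T[:,:2].mean(0); w=np.linalg.svd(q)[2][0]; print('  dir',math.degrees(math.atan2(w[1],w[0])),'extent',np.ptp(q@w), np.ptp(q@[-w[1],w[0]]), 'mid', (T[:,:2].mean(0)+w*((q@w).max()+(q@w).min())/2).round(4))
    bx={'scene':(395,505,205,295),'top':(355,470,225,320)}[n]
    k[:]=0; k[bx[2]:bx[3],bx[0]:bx[1]]=255
    for nm,lo,hi in [('green',(45,60,20),(85,255,255)),('orange',(5,140,90),(22,255,255))]:
      mm=cv2.inRange(hsv,lo,hi)&k; cs=cv2.findContours(mm,0,2)[0]
      c=max(cs,key=cv2.contourArea); (u,v),rad=cv2.minEnclosingCircle(c); print(nm,u,v,rad,px2w(s,u,v,plane=.05).round(4),px2w(s,u,v).round(4))
if __name__=='__main__': loc()
E
python3 loc.py
```

```text
scene handle px [[187.89999389648438, 266.0], [241.6999969482422, 255.89999389648438], [243.6999969482422, 266.5], [189.89999389648438, 276.6000061035156]]
 z.287 [[0.4845, 0.2687, 0.287], [0.4917, 0.1784, 0.287], [0.4732, 0.1765, 0.287], [0.4661, 0.2663, 0.287]]
 depth pts zmax [0.26616582 0.28602737 0.28932227 0.29161999]
 top pts 449 [0.4788 0.222  0.2951]
  dir 56.789153763686386 extent 0.3047424576005696 0.16466945562178875 mid [0.4175 0.1283]
green 416.40411376953125 229.44520568847656 5.6234211921691895 [ 0.5739 -0.1681  0.05  ] [ 0.5741 -0.1683  0.0493]
orange 488.0 249.0 5.385264873504639 [ 0.5141 -0.3112  0.05  ] [ 0.5148 -0.3121  0.0473]
top handle px [[151.89999389648438, 279.1000061035156], [199.89999389648438, 276.1000061035156], [200.39999389648438, 283.5], [152.3000030517578, 286.5]]
 z.287 [[0.4847, 0.2658, 0.287], [0.4909, 0.1867, 0.287], [0.4785, 0.1854, 0.287], [0.4723, 0.2642, 0.287]]
 depth pts zmax [0.28304805 0.2868689  0.28940499 0.29048066]
 top pts 195 [0.482  0.2346 0.2869]
  dir 97.67308683924749 extent 0.0869067330282017 0.01336057970380508 mid [0.4837 0.2224]
green 385.0 249.5 5.590270042419434 [ 0.575  -0.1689  0.05  ] [ 0.5748 -0.1686  0.0512]
orange 464.5 231.5 7.905794143676758 [ 0.6186 -0.3468  0.05  ] [ 0.6206 -0.3506  0.0392]
```

```bash
python3 - <<'E'
from h import *
# balance roof frame: points of height 0.23-0.30 in top cam
for n in ['scene','top']:
    s=snap(n,'r'+n); z=s['range_z']; F=f(s)
    vv,uu=np.mgrid[0:480,0:640]; d=np.stack([(uu-s['cx'])/F,(vv-s['cy'])/F,np.ones_like(uu)],-1)*z[...,None]
    W=d@R.from_euler('xyz',s['rotation'],degrees=True).as_matrix().T+np.array(s['xyz'])
    for lo,hi in [(.235,.27),(.03,.06),(.06,.2)]:
        m=((W[...,2]>lo)&(W[...,2]<hi)&(z>0)&(W[...,0]>.3)).astype(np.uint8)
        nn,l,st,ce=cv2.connectedComponentsWithStats(m)
        for i in range(1,nn):
            if st[i,4]>150:
                P=W[l==i]; r=cv2.minAreaRect(P[:,:2].astype(np.float32)); print(n,lo,st[i].tolist(),[np.round(x,3) for x in r],P[:,2].mean().round(3))
E
```

```text
scene 0.235 [152, 162, 131, 173, 12707] [array([0.529, 0.227]), array([0.28, 0.19]), np.float64(4.615)] 0.256
scene 0.03 [0, 139, 117, 83, 878] [array([0.737, 0.566]), array([0.109, 0.267]), np.float64(37.467)] 0.045
scene 0.03 [428, 157, 60, 46, 1688] [array([ 0.682, -0.28 ]), array([0.116, 0.08 ]), np.float64(64.948)] 0.041
scene 0.03 [402, 216, 96, 71, 4264] [array([ 0.524, -0.232]), array([0.189, 0.117]), np.float64(67.89)] 0.042
scene 0.03 [88, 295, 13, 50, 254] [array([0.46 , 0.512]), array([0.1  , 0.008]), np.float64(6.042)] 0.046
scene 0.03 [196, 335, 96, 20, 190] [array([0.374, 0.216]), array([0.004, 0.195]), np.float64(4.396)] 0.045
scene 0.06 [0, 136, 112, 81, 5494] [array([0.78 , 0.596]), array([0.124, 0.237]), np.float64(11.523)] 0.066
scene 0.06 [494, 180, 23, 23, 406] [array([ 0.629, -0.365]), array([0.047, 0.042]), np.float64(37.032)] 0.082
scene 0.06 [178, 183, 114, 171, 2814] [array([0.521, 0.226]), array([0.296, 0.202]), np.float64(4.851)] 0.108
scene 0.06 [176, 276, 102, 51, 3231] [array([0.453, 0.226]), array([0.09 , 0.171]), np.float64(4.644)] 0.089
scene 0.06 [
[... 459 characters left out ...]
[ 0.527, -0.233]), array([0.19 , 0.118]), np.float64(68.103)] 0.043
top 0.03 [62, 274, 10, 48, 298] [array([0.461, 0.51 ]), array([0.1  , 0.008]), np.float64(5.969)] 0.045
top 0.06 [0, 115, 95, 68, 4856] [array([0.783, 0.578]), array([0.123, 0.203]), np.float64(11.695)] 0.066
top 0.06 [156, 189, 97, 156, 1896] [array([0.486, 0.156]), array([0.166, 0.353]), np.float64(61.28)] 0.104
top 0.06 [466, 214, 24, 21, 386] [array([ 0.632, -0.367]), array([0.046, 0.042]), np.float64(19.873)] 0.083
top 0.06 [0, 274, 66, 53, 2658] [array([0.454, 0.573]), array([0.1  , 0.132]), np.float64(5.934)] 0.063
top 0.06 [140, 295, 96, 40, 3161] [array([0.43 , 0.229]), array([0.068, 0.158]), np.float64(4.704)] 0.09
```

```bash
cat > plan.py <<'E'
from h import *
import sys
# usage: plan x y z jawyaw(deg of tool z in world)
def plan(p,jaw):
    st=env.read_state(); R0=R.from_euler('xyz',st['eef_rot'],degrees=True)
    print('t',st['t'],'tcp',st['ee_pos'].round(4),'axes\n',R0.as_matrix().round(3),'F',st['force'].round(2),'gap',round(st['finger_gap'],3),'q',st['joint_pos'].round(1))
    if p is None: return
    best=None
    for k in (0,180):
        a=math.radians(jaw+k); zt=np.array([math.cos(a),math.sin(a),0]); xt=np.array([0,0,-1.]); M=np.stack([xt,np.cross(zt,xt),zt],1)
        rv=(R0.inv()*R.from_matrix(M)).as_rotvec(degrees=True)
        if best is None or np.linalg.norm(rv)<np.linalg.norm(best): best=rv
    d=R0.inv().apply(np.array(p)-st['ee_pos'])
    print('xyz shares',(d/.25).round(3),'twist shares',(best/90).round(3),'dist',np.linalg.norm(d).round(4))
a=[float(v) for v in sys.argv[1:]]
plan(a[:3] if a else None,a[3] if len(a)>3 else 0)
E
python3 plan.py .522 .226 .36 94.7
```

```text
t 1.85 tcp [0.1901 0.6216 0.2563] axes
 [[ 0.    -0.956  0.292]
 [ 0.     0.292  0.956]
 [-1.    -0.     0.   ]] F [-0.61 -0.04  0.19] gap 1.002 q [-78.7  22.8   2.6  88.   -1.1  69.2  -2.9]
xyz shares [-0.415 -1.732 -1.125] twist shares [-0.241  0.     0.   ] dist 0.5267
```

```bash
python3 -m crank '[{"xyz":[-0.25,0,0],"twist":[0,0,0]},{"xyz":[-0.415,-0.1,-0.06],"twist":[-0.1,0,0]},{"xyz":[-0.415,-0.3,-0.19],"twist":[-0.2,0,0]},{"xyz":[-0.415,-0.5,-0.32],"twist":[-0.241,0,0]},{"xyz":[-0.415,-0.7,-0.45],"twist":[-0.241,0,0]},{"xyz":[-0.415,-0.9,-0.58],"twist":[-0.241,0,0]},{"xyz":[-0.415,-0.9,-0.58],"twist":[-0.241,0,0]}]' -1 20; python3 plan.py .522 .226 .36 94.7
```

```text
t: 2.72
ee_pos: [0.3676, 0.4119, 0.3607]
eef_rot: [-117.2, 89.8, -23.1]
force: [-0.1, 1.0, -0.5]
finger_gap: -0.001
t 2.725 tcp [0.3676 0.4119 0.3607] axes
 [[ 0.003 -0.997 -0.071]
 [-0.001 -0.071  0.997]
 [-1.    -0.002 -0.001]] F [-0.13  1.01 -0.47] gap -0.001 q [-59.2   9.2   7.4  93.   -1.   77.9  42.4]
xyz shares [ 0.005 -0.564 -0.785] twist shares [-0.007 -0.001  0.002] dist 0.2417
```

```bash
python3 -m crank '[{"xyz":[0,-0.15,-0.2],"twist":[0,0,0]},{"xyz":[0,-0.28,-0.4],"twist":[0,0,0]},{"xyz":[0,-0.42,-0.6],"twist":[0,0,0]},{"xyz":[0,-0.564,-0.785],"twist":[-0.007,0,0]},{"xyz":[0,-0.564,-0.785],"twist":[-0.007,0,0]},{"xyz":[0,-0.564,-0.785],"twist":[-0.007,0,0]}]'; python3 plan.py .522 .226 .297 94.7; python3 -c "
from h import *
s=snap('wrist','w1');snap('scene','s1');snap('top','t1')
for a in env.search_frame('handle','wrist')[:2]: print(a,px2w(s,*a['at'],plane=.287))"
```

```text
t: 3.48
ee_pos: [0.5189, 0.2344, 0.3599]
eef_rot: [31.0, 89.9, 126.4]
force: [0.1, 0.2, 0.8]
finger_gap: -0.0
t 3.475 tcp [0.5189 0.2344 0.3599] axes
 [[-0.001 -0.996 -0.094]
 [ 0.001 -0.094  0.996]
 [-1.     0.001  0.001]] F [0.13 0.18 0.77] gap -0.0 q [-42.6  11.4  16.7  91.   -3.4  78.2  69.9]
xyz shares [ 0.252 -0.01  -0.035] twist shares [ 0.008  0.001 -0.   ] dist 0.0636
{'at': [295.5, 225.9], 'confidence': 0.72} [0.5010705  0.22218988 0.287     ]
{'at': [8.1, 174.2], 'confidence': 0.64} [0.48778002 0.07427824 0.287     ]
```

View pics/w1.png

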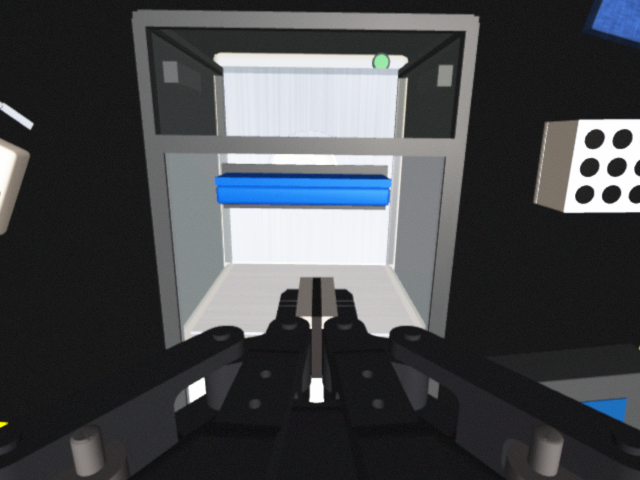

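View pics/s1.png

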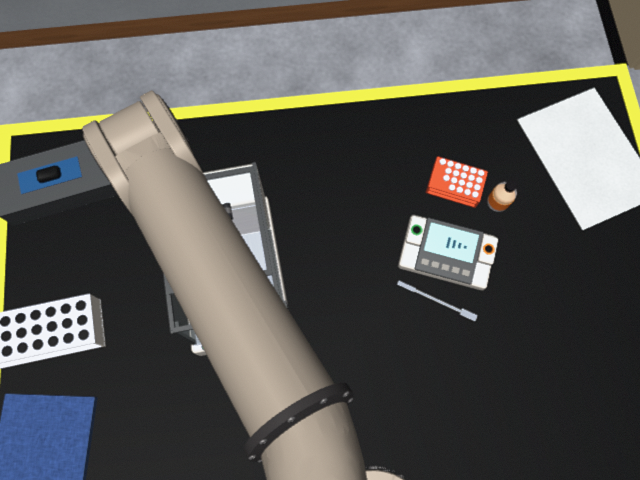

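Wrist picture: shut fingers at (317,290) centred behind the blue handle (rows 175–205), flat panel below. Lowering behind it.

```bash
python3 -m crank '[{"xyz":[0.12,0,-0.035],"twist":[0,0,0]},{"xyz":[0.2,0,-0.035],"twist":[0,0,0]},{"xyz":[0.245,0,-0.035],"twist":[0,0,0]},{"xyz":[0.245,0,-0.035],"twist":[0,0,0]},{"xyz":[0.245,0,-0.035],"twist":[0,0,0]},{"xyz":[0.245,0,-0.035],"twist":[0,0,0]}]'; python3 plan.py .522 .226 .294 94.7; python3 -c "
from h import *
s=snap('wrist','w2')
for r in (170,175,180,188,190,205): print(r,px2w(s,305,r,plane=.287))"
```

```text
t: 4.42
ee_pos: [0.5207, 0.2247, 0.2998]
eef_rot: [-64.4, 89.9, 31.0]
force: [0.4, 0.1, 0.3]
finger_gap: -0.003
t 4.425 tcp [0.5207 0.2247 0.2998] axes
 [[ 0.002 -0.996 -0.093]
 [ 0.001 -0.093  0.996]
 [-1.    -0.002  0.001]] F [0.39 0.1  0.33] gap -0.003 q [-41.7  12.9  16.9  96.7  -3.9  70.9  71.3]
xyz shares [ 0.023 -0.006  0.005] twist shares [0.007 0.001 0.001] dist 0.0061
170 [0.46796638 0.21624015 0.287     ]
175 [0.46968882 0.21638703 0.287     ]
180 [0.47142319 0.21653493 0.287     ]
188 [0.47422328 0.21677371 0.287     ]
190 [0.47492818 0.21683383 0.287     ]
205 [0.48027826 0.21729006 0.287     ]
```

View pics/w2.png

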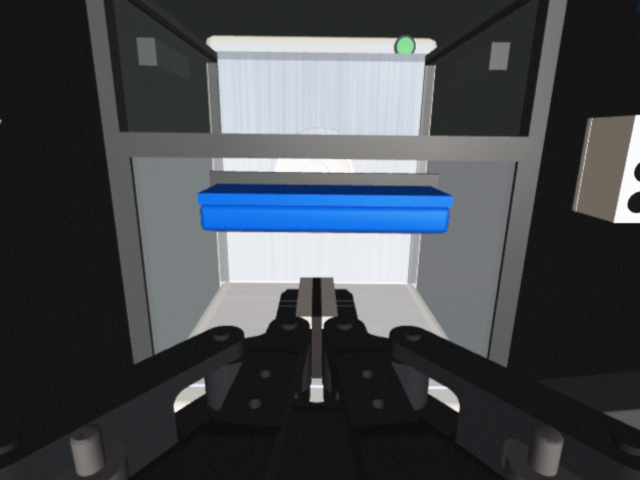

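```bash
python3 -m crank '[{"xyz":[0.02,0,0],"twist":[0,0,0]},{"xyz":[0.02,0.02,0],"twist":[0.007,0,0]},{"xyz":[0.02,0.04,0],"twist":[0.007,0,0]},{"xyz":[0.02,0.06,0],"twist":[0.007,0,0]},{"xyz":[0.02,0.08,0],"twist":[0.007,0,0]},{"xyz":[0.02,0.1,0],"twist":[0.007,0,0]},{"xyz":[0.02,0.12,0],"twist":[0.007,0,0]},{"xyz":[0.02,0.14,0],"twist":[0.007,0,0]}]'; python3 -m crank '[{"xyz":[0,0.02,0],"twist":[0,0,0]},{"xyz":[0,0.04,0],"twist":[0,0,0]},{"xyz":[0,0.06,0],"twist":[0,0,0]},{"xyz":[0,0.06,0],"twist":[0,0,0]}]'; python3 plan.py;  python3 -c "
from h import *
s=snap('wrist','w3')"
```

```text
t: 5.48
ee_pos: [0.4853, 0.2213, 0.294]
eef_rot: [-54.5, 89.9, 40.2]
force: [1.7, 1.2, -1.0]
finger_gap: -0.002
t: 5.98
ee_pos: [0.4696, 0.2196, 0.2938]
eef_rot: [107.1, 89.9, -158.1]
force: [-0.3, 0.2, -0.6]
finger_gap: 0.002
t 5.975 tcp [0.4696 0.2196 0.2938] axes
 [[-0.001 -0.997 -0.082]
 [-0.001 -0.082  0.997]
 [-1.     0.001 -0.   ]] F [-0.27  0.17 -0.59] gap 0.002 q [-44.1   7.9  16.  103.2  -2.3  69.3  67.3]
```

View pics/w3.png

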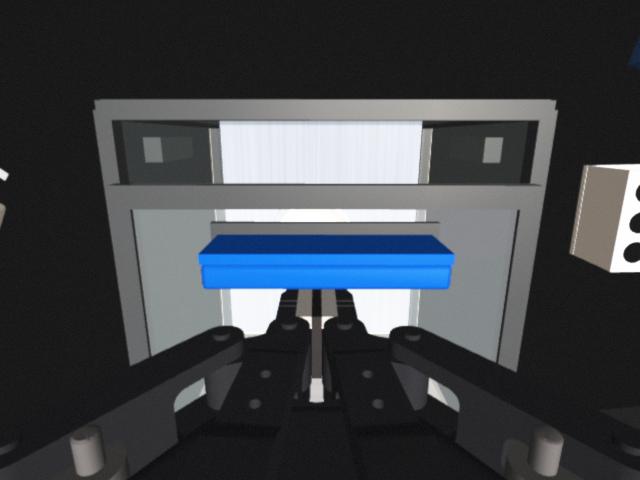

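Wrist picture: fingertips against the handle's rear (row 288), door's front bar (row 190) still short of the frame (row 110). Keep pushing.

```bash
python3 -m crank '[{"xyz":[0,0.015,0],"twist":[0,0,0]},{"xyz":[0,0.03,0],"twist":[0,0,0]},{"xyz":[0,0.045,0],"twist":[0,0,0]},{"xyz":[0,0.06,0],"twist":[0,0,0]},{"xyz":[0,0.075,0],"twist":[0,0,0]},{"xyz":[0,0.09,0],"twist":[0,0,0]},{"xyz":[0,0.1,0],"twist":[0,0,0]},{"xyz":[0,0.1,0],"twist":[0,0,0]}]'; python3 plan.py;  python3 -c "
from h import *
s=snap('wrist','w4')"
```

```text
t: 7.02
ee_pos: [0.445, 0.2181, 0.2939]
eef_rot: [49.5, 89.9, 144.2]
force: [-0.8, -0.2, -0.3]
finger_gap: -0.005
t 7.025 tcp [0.445  0.2181 0.2939] axes
 [[-0.001 -0.997 -0.082]
 [ 0.001 -0.082  0.997]
 [-1.     0.001  0.001]] F [-0.79 -0.19 -0.32] gap -0.005 q [-45.3   5.3  15.3 106.   -1.5  69.   65.3]
```

View pics/w4.png

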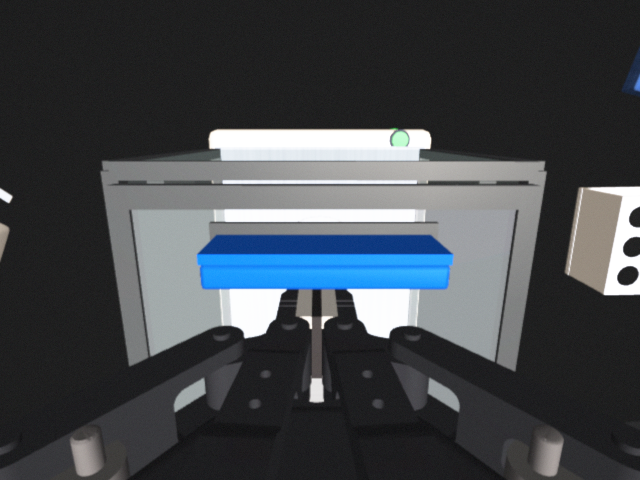

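Bar (row 185) is nearly at the frame (rows 162–180). Small steps, watching force.

```bash
python3 -m crank '[{"xyz":[0,0.008,0],"twist":[0,0,0]},{"xyz":[0,0.016,0],"twist":[0,0,0]},{"xyz":[0,0.016,0],"twist":[0,0,0]}]'; python3 -m crank '[{"xyz":[0,0.008,0],"twist":[0,0,0]},{"xyz":[0,0.012,0],"twist":[0,0,0]},{"xyz":[0,0.012,0],"twist":[0,0,0]}]';python3 -c "
from h import *
s=snap('wrist','w5')"
```

```text
t: 7.45
ee_pos: [0.4413, 0.2178, 0.2939]
eef_rot: [13.1, 90.0, 107.8]
force: [0.8, 0.7, 0.5]
finger_gap: 0.0
t: 7.82
ee_pos: [0.4384, 0.2174, 0.2939]
eef_rot: [21.4, 90.0, 116.1]
force: [1.0, 0.7, 0.5]
finger_gap: -0.001
```

View pics/w5.png

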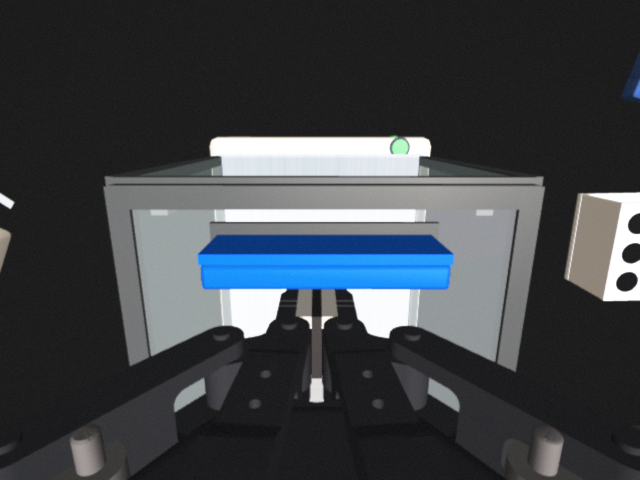

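Only a ~7-pixel sliver (rows 178–185) remains, about 2–3 mm.

```bash
python3 -m crank '[{"xyz":[0,0.006,0],"twist":[0,0,0]},{"xyz":[0,0.006,0],"twist":[0,0,0]}]'; python3 -m crank '[{"xyz":[0,0.004,0],"twist":[0,0,0]},{"xyz":[0,0.004,0],"twist":[0,0,0]}]';python3 -m crank '[{"xyz":[0,0.004,0],"twist":[0,0,0]},{"xyz":[0,0.004,0],"twist":[0,0,0]}]';python3 -c "
from h import *
s=snap('wrist','w6')"
```

```text
t: 8.12
ee_pos: [0.437, 0.2171, 0.2939]
eef_rot: [7.9, 90.0, 102.6]
force: [0.6, 0.6, 0.2]
finger_gap: 0.001
t: 8.38
ee_pos: [0.4363, 0.217, 0.2939]
eef_rot: [-81.0, 90.0, 13.7]
force: [1.7, 0.3, 0.4]
finger_gap: -0.006
t: 8.62
ee_pos: [0.4362, 0.217, 0.2939]
eef_rot: [-83.5, 89.8, 11.2]
force: [5.7, 1.7, -1.5]
finger_gap: -0.001
```

View pics/w6.png

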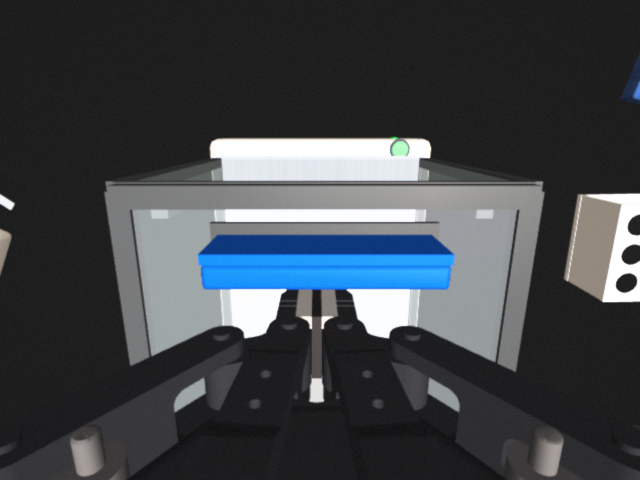

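Sliver closed, and the force rises without motion: it is at the end stop. One more small nudge to confirm, then back off and rise.

```bash
python3 -m crank '[{"xyz":[0,0.004,0],"twist":[0,0,0]},{"xyz":[0,0.004,0],"twist":[0,0,0]}]'; python3 -m crank '[{"xyz":[0,-0.03,0],"twist":[0,0,0]},{"xyz":[0,-0.06,0],"twist":[0,0,0]},{"xyz":[0,-0.1,0],"twist":[0,0,0]},{"xyz":[-0.1,-0.1,0],"twist":[0,0,0]},{"xyz":[-0.3,-0.1,0],"twist":[0,0,0]},{"xyz":[-0.4,-0.1,0],"twist":[0,0,0]},{"xyz":[-0.4,-0.1,0],"twist":[0,0,0]}]';python3 -c "
from h import *
s=snap('wrist','w7')"; python3 plan.py .5745 -.1685 .36 68
```

```text
t: 8.93
ee_pos: [0.4361, 0.217, 0.294]
eef_rot: [-82.9, 89.7, 11.8]
force: [7.8, 2.1, -3.0]
finger_gap: -0.0
t: 9.8
ee_pos: [0.4601, 0.2194, 0.3957]
eef_rot: [-59.5, 89.8, 35.2]
force: [-0.3, -0.4, -0.5]
finger_gap: -0.001
t 9.85 tcp [0.4594 0.219  0.394 ] axes
 [[ 0.001 -0.997 -0.082]
 [ 0.001 -0.082  0.997]
 [-1.    -0.001  0.   ]] F [-0.26  0.3  -0.54] gap 0.0 q [-45.2   3.7  15.8  95.1  -1.   81.3  65.5]
xyz shares [ 0.135 -0.333 -1.582] twist shares [0.296 0.    0.   ] dist 0.4057
```

View pics/w7.png

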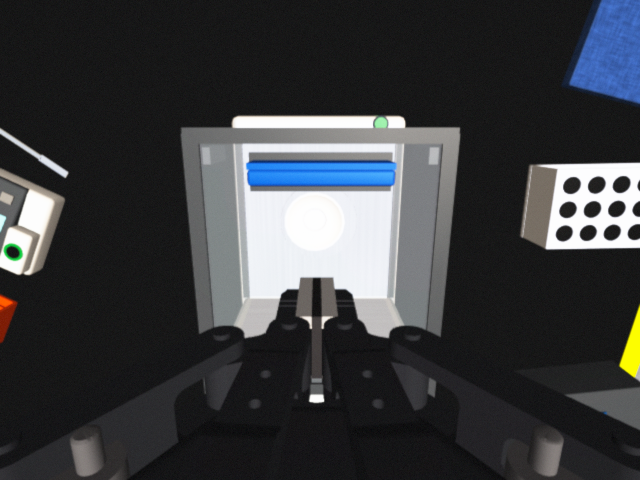

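Door shut (frame flush at row 130, blue handle at row 173), dish visible and in place at (314,222). Now to the terminal at height.

```bash
python3 -m crank '[{"xyz":[0,-0.04,-0.15],"twist":[0,0,0]},{"xyz":[0,-0.09,-0.35],"twist":[0,0,0]},{"xyz":[0,-0.13,-0.55],"twist":[0,0,0]},{"xyz":[0,-0.17,-0.75],"twist":[0,0,0]},{"xyz":[0,-0.2,-0.95],"twist":[0,0,0]},{"xyz":[0,-0.2,-0.95],"twist":[0,0,0]}]'; python3 plan.py .5745 -.1685 .25 94.7
```

```text
t: 10.6
ee_pos: [0.5276, -0.0191, 0.3922]
eef_rot: [128.2, 89.8, -137.6]
force: [-0.7, 0.4, -0.5]
finger_gap: -0.001
t 10.6 tcp [ 0.5276 -0.0191  0.3922] axes
 [[-0.003 -0.997 -0.072]
 [-0.003 -0.072  0.997]
 [-1.     0.003 -0.002]] F [-0.67  0.37 -0.5 ] gap -0.001 q [-28.6   6.4  28.9  93.1  -3.   81.4  94.7]
xyz shares [ 0.57  -0.145 -0.608] twist shares [-0.006 -0.002 -0.002] dist 0.2115
```

```bash
python3 -m crank '[{"xyz":[0.02,-0.05,-0.2],"twist":[0,0,0]},{"xyz":[0.1,-0.1,-0.4],"twist":[0,0,0]},{"xyz":[0.3,-0.145,-0.57],"twist":[0,0,0]},{"xyz":[0.45,-0.145,-0.6],"twist":[0,0,0]},{"xyz":[0.55,-0.145,-0.6],"twist":[0,0,0]},{"xyz":[0.56,-0.145,-0.6],"twist":[0,0,0]},{"xyz":[0.56,-0.145,-0.6],"twist":[0,0,0]}]'; python3 plan.py .5745 -.1685 .105 94.7
python3 -c "
from h import *
s=snap('wrist','w8'); snap('scene','s8'); snap('top','t8')
hsv=cv2.cvtColor(s['frame'],cv2.COLOR_BGR2HSV); mm=cv2.inRange(hsv,(45,60,20),(85,255,255))
for c in cv2.findContours(mm,0,2)[0]:
  if cv2.contourArea(c)>40:
    (u,v),r=cv2.minEnclosingCircle(c); print(u,v,r,px2w(s,u,v,plane=.05))
"
```

```text
t: 11.48
ee_pos: [0.5769, -0.1593, 0.2539]
eef_rot: [-6.2, 90.0, 88.6]
force: [0.1, 0.4, 0.5]
finger_gap: -0.004
t 11.475 tcp [ 0.5769 -0.1593  0.2539] axes
 [[ 0.    -0.997 -0.083]
 [ 0.    -0.083  0.997]
 [-1.    -0.     0.   ]] F [0.13 0.44 0.5 ] gap -0.004 q [-14.2  20.2  33.   96.2 -11.8  67.  116.6]
xyz shares [ 0.596  0.013 -0.036] twist shares [0.001 0.    0.   ] dist 0.1492
307.34814453125 208.39971923828125 14.118711471557617 [ 0.57448985 -0.1670046   0.05      ]
```

View pics/w8.png

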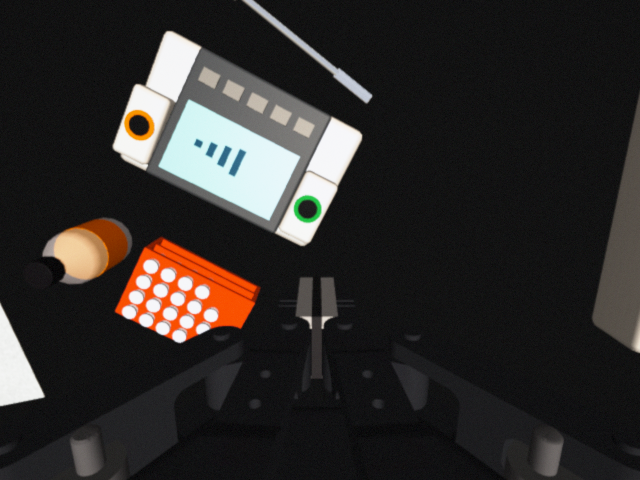

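View pics/t8.png

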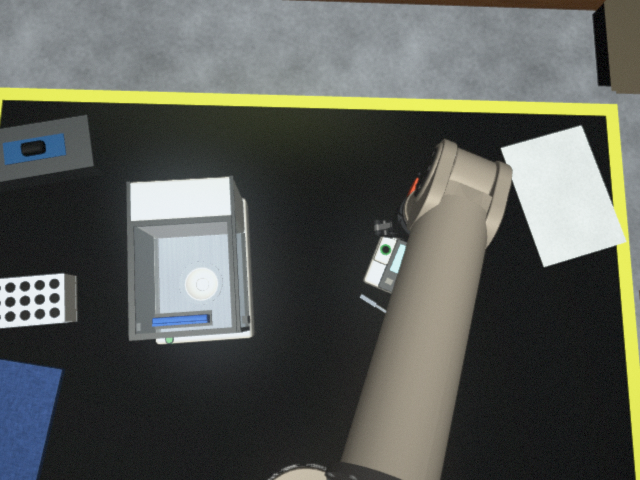

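Wrist picture: green ring (307,208), orange (139,125) far left; the three sensor estimates agree within 2 mm. Descend in place.

```bash
python3 -m crank '[{"xyz":[0.1,0.013,-0.035],"twist":[0,0,0]},{"xyz":[0.2,0.013,-0.035],"twist":[0,0,0]},{"xyz":[0.3,0.013,-0.035],"twist":[0,0,0]},{"xyz":[0.38,0.013,-0.035],"twist":[0,0,0]},{"xyz":[0.4,0.013,-0.035],"twist":[0,0,0]},{"xyz":[0.4,0.013,-0.035],"twist":[0,0,0]}]'; python3 plan.py .5745 -.168 .105 94.7
python3 -c "
from h import *
s=snap('wrist','w9')
hsv=cv2.cvtColor(s['frame'],cv2.COLOR_BGR2HSV); mm=cv2.inRange(hsv,(45,60,20),(85,255,255))
for c in cv2.findContours(mm,0,2)[0]:
  if cv2.contourArea(c)>40:
    (u,v),r=cv2.minEnclosingCircle(c); print(u,v,r,px2w(s,u,v,plane=.05))
"
```

```text
t: 12.38
ee_pos: [0.5746, -0.1692, 0.1546]
eef_rot: [-97.4, 89.9, -2.7]
force: [0.3, -1.5, -0.3]
finger_gap: -0.002
t 12.375 tcp [ 0.5746 -0.1692  0.1546] axes
 [[ 0.001 -0.997 -0.082]
 [-0.    -0.082  0.997]
 [-1.    -0.001 -0.   ]] F [ 0.33 -1.51 -0.27] gap -0.002 q [-11.3  26.   31.  102.2 -15.8  56.1 120.7]
xyz shares [0.198 0.    0.005] twist shares [ 0.    -0.     0.001] dist 0.0496
319.26922607421875 243.5 19.78780746459961 [ 0.5746782 -0.1669936  0.05     ]
```

View pics/w9.png

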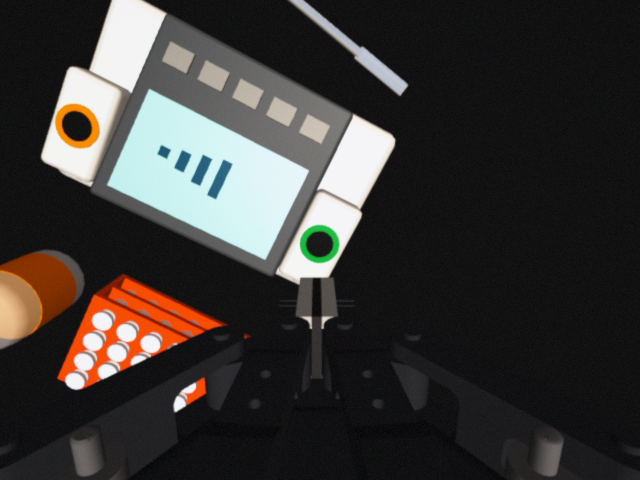

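Green ring (319,243) is straight ahead of the fingertips. Go down the last 50 mm and hold over 3 s.

```bash
python3 -m crank '[{"xyz":[0.06,0,0.003],"twist":[0,0,0]},{"xyz":[0.12,0,0.003],"twist":[0,0,0]},{"xyz":[0.17,0,0.003],"twist":[0,0,0]},{"xyz":[0.198,0,0.003],"twist":[0,0,0]},{"xyz":[0.198,0,0.003],"twist":[0,0,0]},{"xyz":[0.198,0,0.003],"twist":[0,0,0]},{"xyz":[0.198,0,0.003],"twist":[0,0,0]}]'
python3 -c "
from h import *
snap('wrist','w10')"
for i in 1; do python3 -m crank '[{"xyz":[0,0,0],"twist":[0,0,0]},{"xyz":[0,0,0],"twist":[0,0,0]},{"xyz":[0,0,0],"twist":[0,0,0]},{"xyz":[0,0,0],"twist":[0,0,0]},{"xyz":[0,0,0],"twist":[0,0,0]},{"xyz":[0,0,0],"twist":[0,0,0]},{"xyz":[0,0,0],"twist":[0,0,0]},{"xyz":[0,0,0],"twist":[0,0,0]}]'; done
```

```text
t: 13.3
ee_pos: [0.5744, -0.1686, 0.1048]
eef_rot: [-99.8, 89.9, -5.1]
force: [0.1, -0.5, 0.5]
finger_gap: 0.003
t: 14.35
ee_pos: [0.574, -0.1684, 0.1043]
eef_rot: [-59.1, 90.0, 35.6]
force: [-0.3, 0.3, 0.2]
finger_gap: -0.002
```

View pics/w10.png

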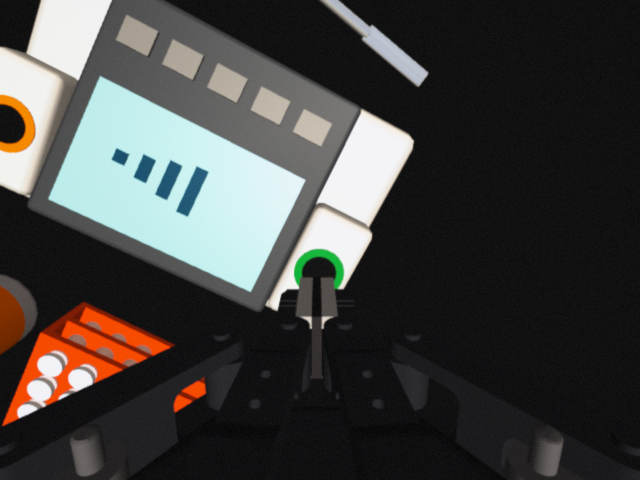

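Fingertips are above the green ring (319,270), no contact. Keep holding (2.5 s more).

```bash
python3 -m crank '[{"xyz":[0,0,0],"twist":[0,0,0]},{"xyz":[0,0,0],"twist":[0,0,0]},{"xyz":[0,0,0],"twist":[0,0,0]},{"xyz":[0,0,0],"twist":[0,0,0]},{"xyz":[0,0,0],"twist":[0,0,0]},{"xyz":[0,0,0],"twist":[0,0,0]},{"xyz":[0,0,0],"twist":[0,0,0]},{"xyz":[0,0,0],"twist":[0,0,0]}]'
python3 -m crank '[{"xyz":[0,0,0],"twist":[0,0,0]},{"xyz":[0,0,0],"twist":[0,0,0]},{"xyz":[0,0,0],"twist":[0,0,0]},{"xyz":[0,0,0],"twist":[0,0,0]},{"xyz":[0,0,0],"twist":[0,0,0]},{"xyz":[0,0,0],"twist":[0,0,0]},{"xyz":[0,0,0],"twist":[0,0,0]},{"xyz":[0,0,0],"twist":[0,0,0]}]'
python3 -m crank '[{"xyz":[0,0,0],"twist":[0,0,0]},{"xyz":[0,0,0],"twist":[0,0,0]},{"xyz":[0,0,0],"twist":[0,0,0]},{"xyz":[0,0,0],"twist":[0,0,0]}]'
python3 -c "
from h import *
snap('wrist','w11')"
```

```text
t: 15.35
ee_pos: [0.574, -0.1684, 0.1043]
eef_rot: [-32.9, 90.0, 61.8]
force: [0.5, -0.7, -0.5]
finger_gap: 0.003
t: 16.35
ee_pos: [0.574, -0.1684, 0.1043]
eef_rot: [11.6, 90.0, 106.3]
force: [-0.9, -0.4, -0.0]
finger_gap: -0.002
t: 16.85
ee_pos: [0.5741, -0.1684, 0.1043]
eef_rot: [-52.4, 90.0, 42.3]
force: [-0.4, 0.2, -0.8]
finger_gap: -0.002
```

View pics/w11.png

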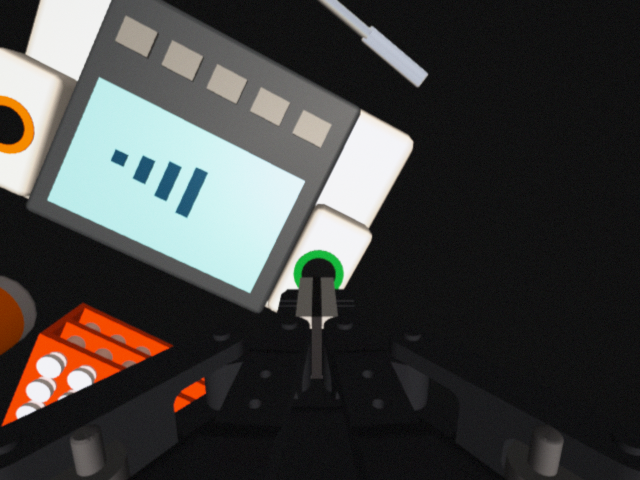

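Held from about 13.1 to 16.9 s. Withdraw straight up, then away sideways.

```bash
python3 -m crank '[{"xyz":[-0.1,0,0],"twist":[0,0,0]},{"xyz":[-0.3,0,0],"twist":[0,0,0]},{"xyz":[-0.5,0,0],"twist":[0,0,0]},{"xyz":[-0.7,0,0],"twist":[0,0,0]},{"xyz":[-0.9,0,0.1],"twist":[0,0,0]},{"xyz":[-1,0,0.25],"twist":[0,0,0]},{"xyz":[-1,0.1,0.4],"twist":[0,0,0]},{"xyz":[-1,0.2,0.55],"twist":[0,0,0]}]'
python3 -m crank '[{"xyz":[0,0.12,0.12],"twist":[0,0,0]},{"xyz":[0,0.25,0.15],"twist":[0,0,0]},{"xyz":[0,0.3,0.15],"twist":[0,0,0]},{"xyz":[0,0.3,0.15],"twist":[0,0,0]},{"xyz":[0,0.3,0.15],"twist":[0,0,0]},{"xyz":[0,0.3,0.15],"twist":[0,0,0]}]'
python3 plan.py; python3 -c "
from h import *
snap('scene','s12')
s=snap('top','t12')"
```

```text
t: 17.9
ee_pos: [0.5123, -0.0344, 0.3546]
eef_rot: [-83.9, 90.0, 10.8]
force: [-0.5, 1.2, 0.7]
finger_gap: -0.002
t: 18.65
ee_pos: [0.4359, -0.0045, 0.3542]
eef_rot: [172.6, 90.0, -92.7]
force: [0.2, -0.8, 0.1]
finger_gap: 0.002
t 18.65 tcp [ 0.4359 -0.0045  0.3542] axes
 [[-0.    -0.997 -0.081]
 [-0.001 -0.081  0.997]
 [-1.     0.    -0.001]] F [ 0.16 -0.82  0.13] gap 0.002 q [-34.2  -4.6  27.4 107.4   2.2  76.7  87.2]
```

View pics/s12.png

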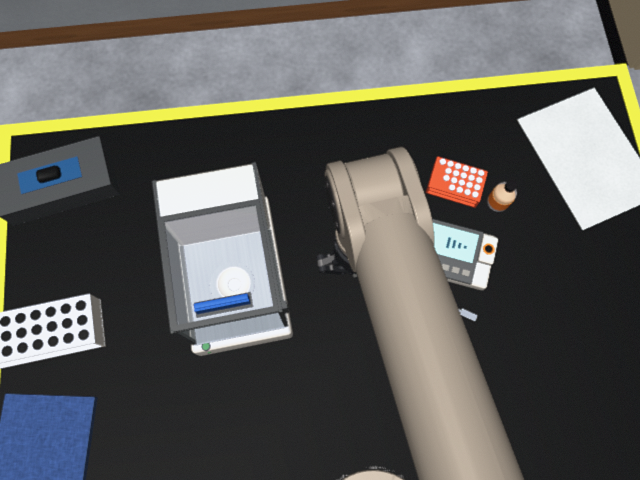

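View pics/t12.png

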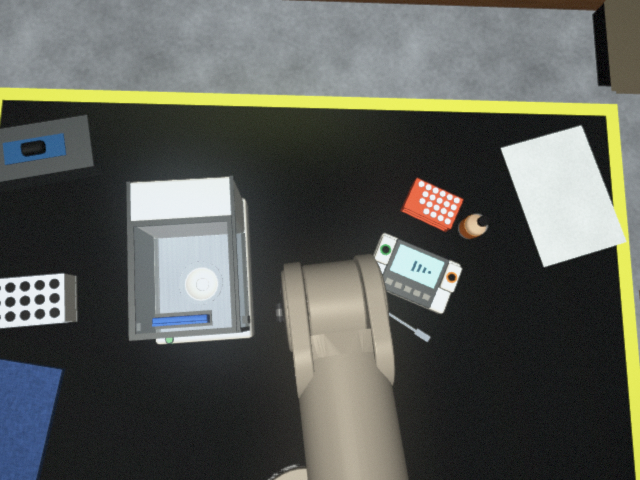

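Door still shut (handle at (181,320) as right after the push), bottle, rack, spatula, dish unmoved, hand well clear.

```bash
python3 -c "
from bench import env
print(env.sign_off())"
```

```text
the job is handed in; nothing more can be done
None
```

The job is handed in: the top door is shut, the tare hold was done, and the hand is clear of the terminal. It took 18.75 s of the 62 s allowed, and sign-off gave no verdict.

- **Door:** I pushed it shut with the closed fingertips behind the blue handle, never gripping it. At the end stop the reaction rose to about 8 N with no further motion. The door was still shut in the last pictures.
- **Tare:** I held the fingertips about 29 mm above the green-ringed sensor for about 3.7 s. No contact force showed, and the hand stayed away from the orange-ringed sensor. The display looked the same before and after the hold, so no camera view confirmed that the tare registered.
- **Withdrawal:** I lifted straight up, then moved aside. The tool ended at [0.436, -0.005, 0.354], more than 25 cm from the terminal.
- **Other items:** By eye in the last pictures, the dish, bottle, tube rack and spatula are where they started. I did not re-measure them.

One disagreement: the wrist camera placed the handle's rear edge about 7 mm nearer the robot than the overhead cameras did. Pushing until contact made that harmless. The three position estimates for the green sensor agreed within about 2 mm.

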